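Short out the tester, then hold a capacitor down in its sprung nest

ROBOT

A 6-joint arm with a two-finger parallel gripper is mounted at the origin on the work surface; the furniture and walls round the work are solid. World frame = base frame: x ahead of the robot, y to its left, z up, the work surface at z = 0. Lengths are in m, angles in rad, forces in N, time in s.
With the tool pointing down it reaches from about 0.35 to 0.775 m from the base axis. Payload 7.3 kg.
Tool frame: the origin (TCP) lies on the centre line of the jaws, within the pads' length; the fingertips stand 17 mm ahead of it and the grasp point (between the pads) lies 2 mm behind it (robot.tip_extent is the distance from the TCP to the fingertips, in m); z points along the fingers, y is the line along which they close (so a half turn about z gives the same grasp; the last joint's range is limited). The gripper opens to 92 mm and grips with 3 to 60 N. Pads are 19 mm wide; open, the fingers measure 130 mm over their backs; the gripper's body (75 mm by 190 mm) begins 47 mm behind the grasp point.
Start: joints at [1.07, 0.342, 1.524, -0, 1.275, -0.146], TCP at [0.182, 0.492, 0.244] pointing down, gripper open.
Joint ranges: [-2.53, 2.53], [-0.77, 2.02], [0.04, 2.7], [-1, 4.14], [0.28, 2.66], [-3.11, 3.11]. Speed limits (rad/s): [2.57, 2.57, 3.14, 3.14, 3.14, 3.14].

INTERFACE

Orientations are given as [roll, pitch, yaw] about the fixed x, y, z axes, in that order (R = Rz(yaw) Ry(pitch) Rx(roll)).
In Python, from cell import robot gives the robot as it stands.
- The arm moves only by the tool step_arm, never from a script. Its argument "motion" is a list of rows, each a list of 2 entries, a list of its own where there are three numbers: the shift along the tool's x, y, z in units of 60 mm (1.0 is 60 mm), then the turn about the tool's z in rad. In form: [[[x, y, z], spin], ...]. A call has 1 to 10 rows; each row is the pose to reach, as a shift and turn from the pose commanded when the call began, along the tool's axes at that moment; what a row does not reach only later rows make up. A row lasts 1/8 s, in which the tool goes at most 62.5 mm and 10.7 degrees, less where a joint would pass 70% of its speed; a pose out of reach is approached as far as the arm can. A call with a gripper value outside its range is refused whole. "hand" is the closure in counts, from 0 (fully open) to 255 (shut), set as the call begins (left out, the last holds). The fingers move at their own pace and stop on an object; "squeeze" is the grip in N (left out, the last holds). Time passes only in rows, so rows that repeat a pose let the fingers close. It gives the time, the measured TCP pose, the force, the opening and the grip force at its end, in the units of the state.
- robot.observe(): the state, without advancing time (a new reading comes with each control period).
- robot.read_camera(name): name is "side" or "top" or "wrist"; returns a dict with "pixels" (400x640x3 uint8, red, green, blue), "intrinsics" (3x3 intrinsics, pixels), "xyz" and "rotation" of the camera in the world; the wrist camera has in their place "T_tool_cam" (4x4, takes a point from camera to tool coordinates, whose origin is the TCP and whose axes are the flange's). Camera axes: x right, y up, looking along -z (the intrinsics and any distortion apply to the point x, -y, -z); pixel columns grow to the right and rows downward; lengths in m; the calibration is good to about 2 mm. A picture is of the moment at which its call begins: read the wrist's pose just before it. There is no depth.
- robot.hand_in(): hands the job in; it is judged then, once.
The state is a dict: "time": time; "qpos": joint angles; "qvel": joint speeds; "joint_efforts": joint torques, N m; "tool_pos": TCP position; "tool_rot": TCP orientation; "contact_force": force on the tool from outside, world axes, zero at the start; "torque": the same for the moment, N m; "opening": finger opening in m; "grip_force": force on a finger pad.
Only numpy, scipy, OpenCV 4.12 (cv2) and the standard library are available. Lean on these libraries where they do the work, as an engineer would, in place of code of your own. Each camera call takes 0.05 s, during which the arm holds its last target. There are 200 camera calls.

TASK

Check the blue can capacitor on the bench tester. First, with the nest still empty, clear any charge left in the tester: swing the red-knobbed shorting lever over to its stop and let it spring back. Then stand the blue capacitor upright in the white sprung ring with its white stripe (minus) towards the black mark, push it all the way down onto the contact posts and keep it held down: you finish while still holding it there. Leave the black capacitor, the multimeter and the tape roll where they are.

Things in the scene. Friction and masses are not known exactly. Their poses are not given: they have to be found in the camera images.
- tester: Component tester: grey-topped low box 110 x 220 x 28 mm high, fixed, at any place and small yaw. Origin under its centre; x to its back (away from the robot), y to its left, z up. Ring nest at (0, +52 mm), lever pivot at (+12, -58 mm, 40 mm up). Behind the lever stand two brass posts, 74 mm high, at (+38, -44) and (+38, -72 mm)
- nest_center (a point): Centre of the ring's seat when the ring is up: on the nest's axis, 60 mm above the mat. Axes as the tester
- nest_minus (a point): Point 10 mm to the front (tester -x) of nest_center, above the minus contact post. That side has a black disc on the box and a black patch on the ring; the opposite (back) side is red
- ring (a joint): Travel of the white sprung ring, m: 0 up, 0.012 down at its stop (terminals on the contact posts). Spring 4 N at 0, 10 N at the stop: it stays up under the capacitor alone and rises again when let go. Flat seat inside a wall 10.5 mm high, bore 43 mm, flared mouth; outside diameter 54 mm. Three bolt heads 33 mm from its axis reach 64 mm above the mat
- shorting_lever (a joint): Angle of the shorting lever, rad: 0 at rest (leaning 0.4 rad to the tester's front, -x), 0.8 at its stop (leaning 0.4 rad to the back), where its copper blade meets the two brass posts. It turns about the tester's y axis through point lever_hinge. A spring brings it back by itself; about 1.5 N at the knob to start it, 4 N at the stop
- lever_knob (a point): Centre of the red ball knob, 24 mm across, on top of the lever, 85 mm from the hinge axis; about 118 mm above the mat at rest
- lever_hinge (a point): Point on the lever's hinge axis, 40 mm above the mat
- cap_blue: Blue can capacitor standing upright, 40 mm diameter, 66 mm high, about 0.15 kg. Origin at the centre of its underside, z up. The white stripe down its side (continued as a white tick on the top rim) and its minus terminal lie on its own -x side
- cap_blue_minus (a point): The minus terminal, on the underside of the blue capacitor, 10 mm from its axis towards the white stripe
- cap_black: Black can capacitor of the same size, upright; bystander. Origin at the centre of its underside
- multimeter: Grey and yellow multimeter lying on its back, 160 x 83 x 47 mm; bystander. Origin under its centre, x along its length
- tape_roll: Black roll of tape lying flat, 100 mm diameter, 19 mm high; bystander. Origin under its centre
There are look-alikes about, which are no part of the job. Leave any turquoise or yellow look-alike of the cap_blue alone.

How it is judged:
On the way, in this order (a step that is already met when the one before it is completed fails the run):
1. the shorting lever is swung to its stop while the nest is empty (value of joint shorting_lever above 0.72 rad and distance between cap_blue and nest_center above 0.06 m), for 0.1 s.
2. the lever has sprung back to rest, let go (value of joint shorting_lever below 0.08 rad and contact force between each of the arm, the fingers and shorting_lever below 0.2 N), for 0.2 s.
3. the blue capacitor stands in the ring with its stripe to the black side (horizontal distance between cap_blue and nest_center below 0.005 m and horizontal distance between cap_blue_minus and nest_minus below 0.006 m and z of cap_blue in the frame of nest_center below 0.004 m and angle between cap_blue's own z axis and vertical below 0.1 rad), for 0.1 s.
At the end, for the whole second after the job is handed in: Arm holds the blue capacitor down: ring at least 10.5 of 12 mm down, pushed by the capacitor only; capacitor still, upright (0.08 rad), within 4 mm of the axis, minus terminal within 6 mm of its contact; lever at rest (below 0.08 rad); bystanders within 30 mm of their start (value of joint ring above 0.0105 m and z of cap_blue in the frame of nest_center below -0.009 m and horizontal distance between cap_blue and nest_center below 0.004 m and horizontal distance between cap_blue_minus and nest_minus below 0.006 m and angle between cap_blue's own z axis and vertical below 0.08 rad and contact force between the fingers and cap_blue above 2 N and contact force between each of the fingers, the arm and ring below 0.5 N and linear speed of cap_blue below 0.02 m/s and value of joint shorting_lever below 0.08 rad and distance of each of cap_black, multimeter, tape_roll from where it was at the start of the episode below 0.03 m); the arm keeps its last pose, push and grip.
It fails at once if the shorting lever is thrown while the blue capacitor is in the nest (value of joint shorting_lever above 0.3 rad and distance between cap_blue and nest_center below 0.03 m).
It fails at once if the blue capacitor is tipped over (angle between cap_blue's own z axis and vertical above 1 rad).
It fails at once if a bystander is pushed away (distance of any of cap_black, multimeter, tape_roll from where it was at the start of the episode above 0.03 m).
It also fails if it takes over 64 s, if anything falls off the work surface, if the arm or the gripper's body presses on something with over 40 N, if the wrist force passes 120 N, or if a joint passes its speed limit or range.

## Working session

There is one attempt and no reset: what is moved stays moved. The work goes in short steps, Python scripts to look and compute and a tool call to move; the robot and the scene stay as the last step left them, time stands still between calls to the robot, and variables do not carry over. Pictures are saved under pics/ and viewed, at most 10 in all, crops included, and the job is handed in when it is done.

Besides the shell and the picture viewer there is one more tool, called as name(argument=value, ...) on one line, values as JSON. step_arm: Moves the arm, as the interface text tells. Its arguments: {"type":"object","properties":{"motion":{"type":"array"},"hand":{"type":"number"},"squeeze":{"type":"number"}},"required":["motion"]}

```bash
mkdir -p pics; ls; cat > h.py <<'E'
import numpy as np, cv2
from cell import robot
def cam(n):
    o=robot.observe(); c=robot.read_camera(n)
    im=cv2.cvtColor(np.array(c["pixels"]),cv2.COLOR_RGB2BGR); K=np.array(c["intrinsics"])
    if n=="wrist":
        from scipy.spatial.transform import Rotation as R
        Rt=R.from_euler('xyz',o["tool_rot"]).as_matrix(); T=np.array(c["T_tool_cam"])
        p=Rt@T[:3,3]+o["tool_pos"]; Rc=Rt@T[:3,:3]
    else: p=np.array(c["xyz"]);Rc=np.array(c["rotation"])
    if Rc.shape!=(3,3):
        from scipy.spatial.transform import Rotation as R
        Rc=R.from_euler('xyz',Rc.ravel()).as_matrix()
    return im,K,p,Rc,c
def ray(px,K,p,Rc,z):
    d=np.linalg.inv(K)@np.array([px[0],px[1],1.]); d=Rc@np.array([d[0],-d[1],-d[2]])
    return p+d*(z-p[2])/d[2]
def proj(P,K,p,Rc):
    q=Rc.T@(np.array(P)-p); q=K@np.array([q[0],-q[1],-q[2]]); return q[:2]/q[2]
E
python3 - <<'E'
from h import *
print(robot.observe())
for n in ["top","side","wrist"]:
    im,K,p,Rc,c=cam(n); cv2.imwrite(f"pics/{n}0.png",im); print(n,K.tolist(),p,Rc.tolist(),[k for k in c])
E
```

```text
pics
{'time': 0.0, 'qpos': array([ 1.06998515e+00,  3.42716978e-01,  1.52501224e+00,  2.19871910e-06,
        1.27539838e+00, -1.45996448e-01]), 'qvel': array([-0.00087284,  0.00133409,  0.00024077,  0.00100613, -0.00119953,
        0.00175638]), 'joint_efforts': array([-1.18357897e-03, -4.31240809e+01, -2.44220656e+01,  7.13118422e-02,
        5.60176594e-02, -8.52393305e-05]), 'tool_pos': array([0.18218642, 0.49197047, 0.24304959]), 'tool_rot': array([-3.14007434e+00, -2.25381478e-04,  2.78677711e+00]), 'contact_force': array([-0.38204793, -0.29115533, -0.88530944]), 'torque': array([0.02806355, 0.01610419, 0.02015031]), 'grip_force': 0.0, 'opening': 0.09180567965569497}
top [[371.80972475113435, 0.0, 319.8523897844709], [0.0, 371.80972475113435, 200.77640452309134], [0.0, 0.0, 1.0]] [0.34482662 0.18423704 0.94749537] [[-0.008144258607327926, 0.9916964132998782, -0.12834288020725554], [-0.9998870441388579, -0.006454907469011895, 0.01357325063586505], [0.012632102556363344, 0.12843892719002087, 0.9916369658132365]] ['pixels', 'intrinsics', 'xyz', 'rotation']
side [[367.77184977812266, 0.0, 322.8108280856182], [0.0, 367.77184977812266, 199.8414050254757], [0.0, 0.0, 1.0]] [ 0.45032163 -0.61183525  0.46715232] [[0.9997759469387989, 0.015129751199489411, -0.014803599267399433], [-0.019747858258798153, 0.41489594855320566, -0.9096545355069289], [-0.007620893439657712, 0.9097430640036656, 0.4151017700280307]] ['pixels', 'intrinsics', 'xyz', 'rotation']
wrist [[345.0373929092428, 0.0, 321.706566365778], [0.0, 345.0373929092428, 199.01479074989825], [0.0, 0.0, 1.0]] [0.11415853 0.51788987 0.38440255] [[0.34762317084574024, -0.9025116866238946, -0.25422585745443943], [0.9376327977654813, 0.33411140089393726, 0.09599118890380086], [-0.0016934124210369772, -0.2717392634493263, 0.962369422339669]] ['pixels', 'intrinsics', 'T_tool_cam']
```

View pics/top0.png

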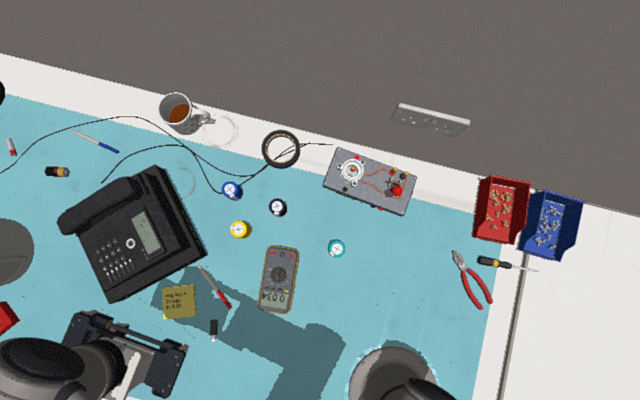

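View pics/side0.png

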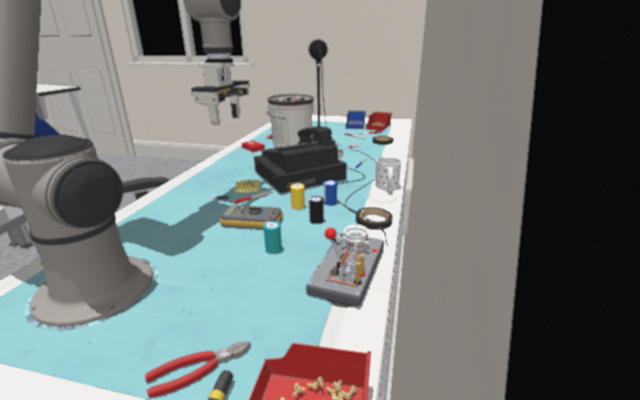

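Top view: the candidates are blue can (231,190), yellow (240,229), turquoise (336,248) and black (278,207). Blue is the one meant because its sleeve is pure blue. Nest at (351,170), red knob at (396,191). I'll measure these and check with one enlarged crop.

```bash
python3 - <<'E'
from h import *
im,K,p,Rc,c=cam("top")
crop=im[130:260,210:430]; cv2.imwrite("pics/c1.png",cv2.resize(crop,None,fx=3.6,fy=3.6,interpolation=cv2.INTER_CUBIC))
hsv=cv2.cvtColor(im,cv2.COLOR_BGR2HSV)
def comp(m,box,z,n):
    mm=np.zeros_like(m);x0,y0,x1,y1=box;mm[y0:y1,x0:x1]=m[y0:y1,x0:x1]
    k,l,s,ce=cv2.connectedComponentsWithStats(mm)
    i=1+np.argmax(s[1:,4]);print(n,s[i],ce[i],ray(ce[i],K,p,Rc,z).round(4));return (l==i).astype(np.uint8)
comp(cv2.inRange(hsv,(105,120,60),(130,255,255)),(210,170,255,210),.05,"blue")
red=cv2.inRange(hsv,(0,150,120),(6,255,255))|cv2.inRange(hsv,(174,150,120),(180,255,255))
comp(red,(380,175,415,205),.118,"knob")
comp(cv2.inRange(hsv,(0,0,200),(180,50,255)),(335,150,368,185),.065,"ring")
comp(cv2.inRange(hsv,(0,0,200),(180,60,255)),(220,178,243,200),.066,"bluetop")
g=cv2.inRange(hsv,(0,0,60),(180,70,190))
m=comp(g,(315,140,425,220),.028,"box")
ct=max(cv2.findContours(m,0,2)[0],key=cv2.contourArea)
b=cv2.boxPoints(cv2.minAreaRect(ct)); w=[ray(q,K,p,Rc,.028) for q in b]
for q,v in zip(b,w): print(q,v.round(4))
im,K,p,Rc,c=cam("side"); hsv=cv2.cvtColor(im,cv2.COLOR_BGR2HSV)
E
```

```text
blue [222 181  21  18 152] [232.69078947 189.53947368] [0.49   0.3841 0.05  ]
knob [392 186  11  10  77] [396.87012987 190.35064935] [ 0.4748 -0.0017  0.118 ]
ring [340 159  24  24 267] [351.71161049 169.87265918] [0.534  0.0944 0.065 ]
bluetop [225 184  10  13  85] [229.42352941 189.38823529] [0.4878 0.3883 0.066 ]
box [ 323  147   94   69 2908] [369.24243466 181.97661623] [0.5107 0.0471 0.028 ]
[320.4358  186.70543] [0.4994 0.1699 0.028 ]
[336.20703 145.02428] [0.6066 0.1289 0.028 ]
[418.83643 176.28944] [ 0.5245 -0.0787  0.028 ]
[403.0652 217.9706] [ 0.4194 -0.0349  0.028 ]
```

View pics/c1.png

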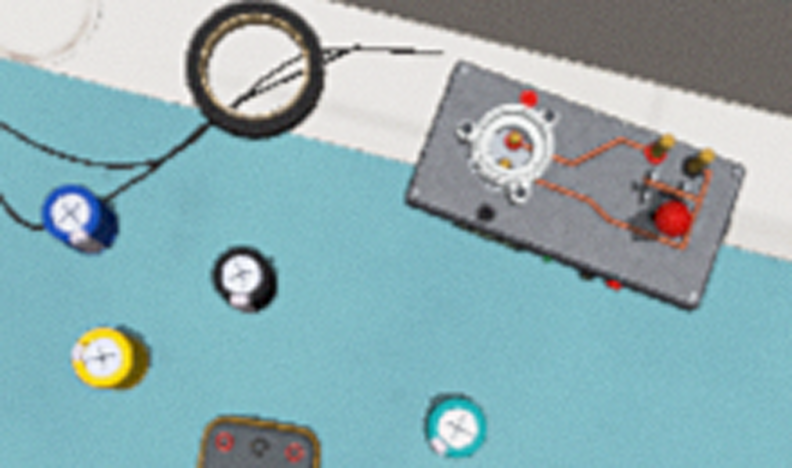

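The crop confirms the blue can at the left, with its stripe and tick towards its lower right. The nest's black disc is at crop (486,213) and the red mark is opposite. The tester's yaw is about -21°, and the tool yaw is already aligned with it. I'll move over to the tester first.

```bash
cat >> h.py <<'E'
from scipy.spatial.transform import Rotation as R
def go(x,y,z,yaw=None):
    o=robot.observe(); Rt=R.from_euler('xyz',o["tool_rot"]).as_matrix()
    s=Rt.T@(np.array([x,y,z])-o["tool_pos"])/.06
    sp=0 if yaw is None else -((yaw-o["tool_rot"][2]+np.pi)%(2*np.pi)-np.pi)
    print("shift",s.round(3),"spin",round(sp,3))
E
python3 -c "
from h import *
go(.431,.016,.23,2.776)"
```

```text
shift [-6.644 -6.002  0.227] spin 0.011
```

step_arm(motion=[[[-1.0,-0.9,0.0],0],[[-2.0,-1.8,0.1],0],[[-2.9,-2.6,0.1],0],[[-3.7,-3.4,0.1],0],[[-4.5,-4.1,0.2],0],[[-5.3,-4.8,0.2],0.01],[[-6.1,-5.5,0.22],0.01],[[-6.64,-6.0,0.23],0.011],[[-6.64,-6.0,0.23],0.011],[[-6.64,-6.0,0.23],0.011]], hand=255, squeeze=20)

```text
time: 1.5
tool_pos: [0.4317, 0.0143, 0.2297]
tool_rot: [-3.141, 0.0, 2.772]
contact_force: [0.4, 0.1, 0.0]
opening: 0.001
grip_force: 0.0
```

```bash
python3 - <<'E'
from h import *
im,K,p,Rc,c=cam("wrist"); cv2.imwrite("pics/w1.png",im); print(p,Rc.round(3).tolist())
o=robot.observe();print(o["tool_pos"],o["tool_rot"],o["opening"])
for P in [(.4748,-.0017,.118),(.534,.0944,.065),(.5154,.0458,.028)]: print(proj(P,K,p,Rc))
go(.431,.016,.125,2.776)
E
```

```text
[0.3640085  0.04104764 0.3709238 ] [[0.362, -0.897, -0.253], [0.932, 0.348, 0.099], [-0.0, -0.272, 0.962]]
[0.43088621 0.0156469  0.2296092 ] [ 3.14145675e+00 -9.56160393e-04  2.77320399e+00] 0.0006152409401769805
[322.13314531 255.94703202]
[437.38444102 251.72791976]
[377.37263427 237.3844275 ]
shift [-1.000e-03  6.000e-03  1.743e+00] spin -0.003
```

View pics/w1.png

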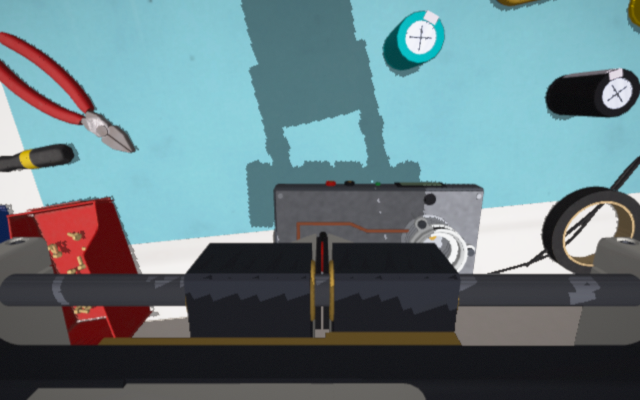

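The wrist view shows the tester edges lined up with the tool. The nest is at about (443,247), and the fingers hide the knob at about (322,256). I'll lower and push along tool -x.

step_arm(motion=[[[0,0,0.9],0],[[0,0,1.73],0],[[0,0,1.73],0],[[-0.35,0,1.73],0],[[-0.6,0,1.73],0],[[-0.8,0,1.73],0],[[-1.0,0,1.73],0],[[-1.2,0,1.73],0],[[-1.35,0,1.73],0],[[-1.35,0,1.73],0]])

```text
time: 2.8
tool_pos: [0.5066, -0.0127, 0.1257]
tool_rot: [3.142, -0.001, 2.775]
contact_force: [-3.4, 1.4, 1.1]
opening: 0.0005
grip_force: 1.6
```

```bash
python3 - <<'E'
from h import *
o=robot.observe();print(o["tool_pos"],o["contact_force"])
im,K,p,Rc,c=cam("side"); cv2.imwrite("pics/s1.png",cv2.resize(im[200:320,270:430],None,fx=4,fy=4))
E
```

```text
[ 0.50663908 -0.01273759  0.12565743] [-3.43269486  1.37571586  1.08939705]
```

View pics/s1.png

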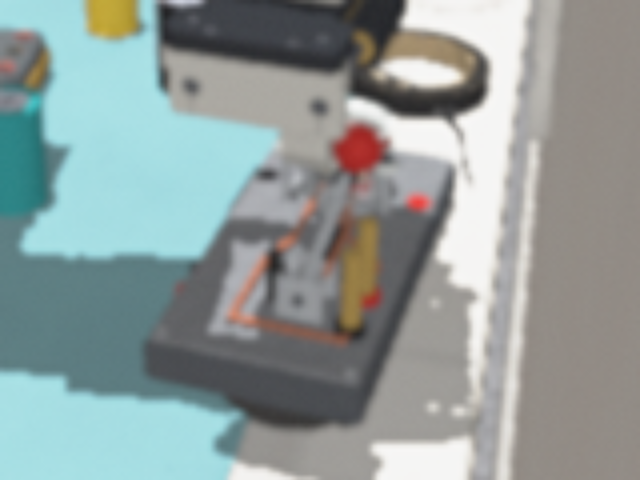

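The side view shows the knob pushed back and the lever nearly at the posts. I'll push a little further until the force jumps.

step_arm(motion=[[[-0.05,0,0],0],[[-0.1,0,0],0],[[-0.15,0,0],0],[[-0.15,0,0],0]])

```text
time: 3.35
tool_pos: [0.5147, -0.0158, 0.1258]
tool_rot: [-3.141, -0.001, 2.776]
contact_force: [-4.3, 0.5, -3.9]
opening: 0.0001
grip_force: 2.4
```

step_arm(motion=[[[-0.04,0,0],0],[[-0.08,0,0],0],[[-0.08,0,0],0]])

```text
time: 3.72
tool_pos: [0.5168, -0.0167, 0.1255]
tool_rot: [-3.141, -0.007, 2.776]
contact_force: [-12.9, 3.6, 1.1]
opening: 0.0003
grip_force: 6.3
```

The force jumped to 13 N, so the lever is at its stop. I'll hold briefly, then back off well clear of the rest position, rise and open.

step_arm(motion=[[[0,0,0],0],[[0,0,0],0],[[0.3,0,0],0],[[0.7,0,0],0],[[1.2,0,0],0],[[1.7,0,0],0],[[1.9,0,0],0],[[1.9,0,0],0],[[1.9,0,0],0],[[1.9,0,-1.5],0]])

```text
time: 4.97
tool_pos: [0.4119, 0.023, 0.1864]
tool_rot: [-3.14, -0.008, 2.775]
contact_force: [1.7, 0.1, 0.5]
opening: 0.0009
grip_force: 0.0
```

```bash
python3 - <<'E'
from h import *
o=robot.observe();print(o["tool_pos"],o["contact_force"])
im,K,p,Rc,c=cam("side"); 
hsv=cv2.cvtColor(im,cv2.COLOR_BGR2HSV)[220:250,318:370]
print([np.argwhere((hsv[...,1]>150)&(hsv[...,2]>100)&((hsv[...,0]<7)|(hsv[...,0]>173))).mean(0)+[220,318]], proj((.4748,-.0017,.118),K,p,Rc))
go(.445,.372,.23,2.776)
go(.43,.34,.23,2.776)
E
```

```text
[0.41188026 0.02301102 0.18641107] [1.7162621  0.06318773 0.45395529]
[array([233.45205479, 330.26027397])] [330.73275399 233.51757077]
shift [ 1.635  5.609 -0.574] spin -0.0
shift [ 1.677  5.022 -0.576] spin -0.0
```

The knob is back at rest, measured at (330,233) against a predicted (331,233). Now I'll go to the blue can with the hand open and look from close by.

```bash
python3 -c "
from h import *
go(.525,.374,.24,2.776)"
```

```text
shift [ 0.4    6.118 -0.731] spin -0.0
```

step_arm(motion=[[[0,0.6,-0.7],0],[[0.1,1.5,-0.9],0],[[0.2,2.5,-0.9],0],[[0.3,3.5,-0.9],0],[[0.4,4.4,-0.85],0],[[0.4,5.3,-0.8],0],[[0.4,6.0,-0.75],0],[[0.4,6.12,-0.73],0],[[0.4,6.12,-0.73],0],[[0.4,6.12,-0.73],0]], hand=0)

```text
time: 6.28
tool_pos: [0.5221, 0.3735, 0.2328]
tool_rot: [-3.142, 0.0, 2.775]
contact_force: [0.2, 0.0, 0.6]
opening: 0.0913
grip_force: 0.0
```

```bash
python3 - <<'E'
from h import *
im,K,p,Rc,c=cam("wrist"); cv2.imwrite("pics/w2.png",im)
o=robot.observe();print(o["tool_pos"],o["tool_rot"],o["opening"])
print(proj((.4878,.3883,.066),K,p,Rc))
E
```

```text
[0.52211408 0.37350123 0.23299984] [3.14134416e+00 4.39057266e-04 2.77444408e+00] 0.0913601814804885
[322.99880276 143.02655544]
```

View pics/w2.png

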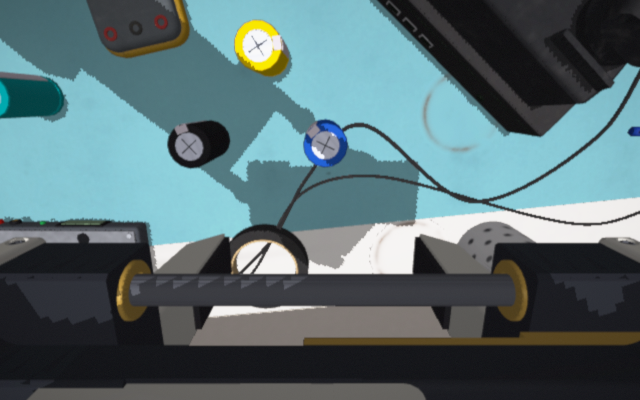

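The wrist view shows the blue can's top at about (326,144) with its white tick at about (312,129), towards the upper left. I'll measure the centre and tick.

```bash
cat > m.py <<'E'
from h import *
def blue(im,K,p,Rc,cen,rad=28,z=.066):
    hsv=cv2.cvtColor(im,cv2.COLOR_BGR2HSV); yy,xx=np.mgrid[:400,:640]
    near=np.hypot(xx-cen[0],yy-cen[1])<rad
    b=near&(hsv[...,1]>140)&(hsv[...,0]>105)&(hsv[...,0]<130)
    w=near&(hsv[...,1]<60)&(hsv[...,2]>125)
    k,l,s,ce=cv2.connectedComponentsWithStats(w.astype(np.uint8))
    for i in range(1,k):
        if s[i,4]>8: print("white",s[i],ce[i].round(1),ray(ce[i],K,p,Rc,z).round(4))
    return b,w
E
python3 - <<'E'
from m import *
im,K,p,Rc,c=cam("wrist")
b,w=blue(im,K,p,Rc,(325,144))
for r in range(118,172,1): print(r,''.join('B' if b[r,x] else 'w' if w[r,x] else '.' for x in range(298,354)))
E
```

```text
white [306 124  33  35 645] [322.9 142.7] [0.4876 0.3883 0.066 ]
118 ........................................................
119 ........................................................
120 ......................BBBBBBBBBB........................
121 ....................BBBBBBBBBBBBBBB.....................
122 ....................BBBBBBBBBBBBBBBB....................
123 ...................BBBBBBBBBBBBBBBBBB...................
124 .................w.BBBBBBBBBBBBBBBBBBBB.................
125 ...............www.BBBBBBBBBBBBBBBBBBBBB................
126 ..............wwwww.BBBBBBBBBBBBBBBBBBBBB...............
127 .............wwwwwww.BBBBBBBBBBBBBBBBBBBBB..............
128 ............wwwwwwwww.BBBBBBBBBBBBBBBBBBBB..............
129 ............wwwwwwwww.BBBBBBBBBBBBBBBBBBBBBB............
130 .........w.wwwwwwwwwww.BBBBBBBBBBBBBBBBBBBBBB...........
131 ........wwwwwwwwwwwww..........BBBBBBBBBBBBBB...........
132 ........wwwwwwwwwwww..wwwwwwwww...BBBBBBBBBBB...........
133 .........wwwwwwwwww.wwwwwwwwwwwwwww.BBBBBBBBBB..........
134 ........B.wwwwwwwwwwwwwwwwwwwwwwwwww.BBBBBBBBB.........
[... 1558 characters left out ...]
BBBBBBBBBBBBBBBB.............
161 .............BBBBBBBBBBBBBBBBBBBBBBBBBBBBB..............
162 ...............BBBBBBBBBBBBBBBBBBBBBBBBBB...............
163 ................BBBBBBBBBBBBBBBBBBBBBBB.................
164 .................BBBBBBBBBBBBBBBBBBBB...................
165 ..................B.BBBBBBBBBBBBBBB.....................
166 .......................BBBBBBBBBB.......................
167 ........................................................
168 ........................................................
169 ........................................................
170 ........................................................
171 ........................................................
```

```bash
python3 - <<'E'
from m import *
im,K,p,Rc,c=cam("wrist")
a=ray((325.1,145.1),K,p,Rc,.066); t=ray((312.5,130.5),K,p,Rc,.066); d=t-a
phi=np.degrees(np.arctan2(d[1],d[0])); print(a,phi, np.linalg.norm(d))
# want final stripe at 159deg with tool yaw y2; grasp at yaw 159-half, etc
dl=(159-phi); print("turn needed",dl)
o=robot.observe()
yg=np.radians(159-dl/2); print("grasp yaw",yg,"place yaw",np.radians(159+dl/2)); print(o['qpos'])
go(a[0],a[1],.12,yg); go(a[0],a[1],.047,yg)
E
```

```text
[0.49029308 0.3895313  0.066     ] -160.03202558566196 0.016934422045000796
turn needed 319.0320255856619
grasp yaw -0.009006122217311703 place yaw 5.559153143559279
[ 5.02071374e-01  5.68709146e-01  1.18624406e+00 -5.90162582e-05
  1.38585502e+00 -7.01788157e-01]
shift [0.59  0.054 1.885] spin 2.784
shift [0.591 0.054 3.102] spin 2.784
```

The can's axis is at (0.490, 0.3895) and its stripe points at about 200°. It must end at about 159°, so it needs a turn of -41° (spin +0.72). I'll grasp at the current yaw.

step_arm(motion=[[[0.4,0.05,0.3],0],[[0.59,0.054,0.8],0],[[0.59,0.054,1.5],0],[[0.59,0.054,2.2],0],[[0.59,0.054,2.8],0],[[0.59,0.054,3.08],0],[[0.59,0.054,3.08],0],[[0.59,0.054,3.08],0]])

```text
time: 7.42
tool_pos: [0.491, 0.3909, 0.0494]
tool_rot: [3.139, 0.002, 2.776]
contact_force: [0.2, 0.8, 0.1]
opening: 0.092
grip_force: 0.0
```

step_arm(motion=[[[0,0,0],0],[[0,0,0],0],[[0,0,0],0],[[0,0,0],0],[[0,0,0],0],[[0,0,0],0],[[0,0,0],0]], hand=255, squeeze=35)

```text
time: 8.3
tool_pos: [0.49, 0.3903, 0.0476]
tool_rot: [-3.141, -0.0, 2.776]
contact_force: [0.1, -1.4, 0.3]
opening: 0.0381
grip_force: 35.0
```

The can is gripped. Before carrying it I'll check how close the back wall is to the nest.

```bash
python3 - <<'E'
from h import *
im=cv2.imread("pics/top0.png");c=robot.read_camera("top");K=np.array(c["intrinsics"]);p=np.array(c["xyz"]);Rc=np.array(c["rotation"])
g=cv2.cvtColor(im,cv2.COLOR_BGR2GRAY).astype(int)
for x in (250,300,350,380,440):
    col=g[:,x]; r=[i for i in range(60,190) if col[i]>180 and col[i-1]<170][:1]
    print(x,r,[ray((x,i),K,p,Rc,0).round(3) for i in r])
go(.49,.39,.2); go(.534,.094,.2)
E
```

```text
Traceback (most recent call last):
  File "h.py", line 17, in ray
    return p+d*(z-p[2])/d[2]
                        ~^^^
IndexError: invalid index to scalar variable.
```

```bash
python3 - <<'E'
from h import *
im=cv2.imread("pics/top0.png");_,K,p,Rc,c=cam("top")
g=cv2.cvtColor(im,cv2.COLOR_BGR2GRAY).astype(int)
for x in (250,300,350,380,440):
    col=g[:,x]; r=[i for i in range(60,190) if col[i]>150 and col[i-1]<135][:1]
    print(x,r,[ray((x,i),K,p,Rc,0).round(3) for i in r])
go(.49,.39,.2); go(.534,.094,.2)
E
```

```text
250 [117] [array([0.692, 0.354, 0.   ])]
300 [145] [array([0.615, 0.222, 0.   ])]
350 [142] [array([0.623, 0.091, 0.   ])]
380 [150] [array([0.601, 0.012, 0.   ])]
440 [165] [array([ 0.56 , -0.143,  0.   ])]
shift [-0.003 -0.005 -2.541] spin 0
shift [-2.452 -4.35  -2.54 ] spin 0
```

The desk's back edge or wall is only about 85 mm behind the nest. A 41° skewed gripper body would reach about 90 mm, so I need to place at the tester's yaw. I'll regrip now: open, spin -0.72 about the can, and close.

step_arm(motion=[[[0,0,0],0],[[0,0,0],0],[[0,0,0],0],[[0,0,0],0],[[0,0,0],-0.15],[[0,0,0],-0.3],[[0,0,0],-0.45],[[0,0,0],-0.6],[[0,0,0],-0.72],[[0,0,0],-0.72]], hand=0)

```text
time: 9.65
tool_pos: [0.49, 0.3904, 0.0477]
tool_rot: [3.141, 0.0, -2.788]
contact_force: [-0.8, 0.7, 1.0]
opening: 0.092
grip_force: 0.0
```

step_arm(motion=[[[0,0,0],0],[[0,0,0],0],[[0,0,0],0],[[0,0,0],0],[[0,0,0],0],[[0,0,0],0],[[0,0,0],0]], hand=255, squeeze=35)

```text
time: 10.52
tool_pos: [0.49, 0.3904, 0.0476]
tool_rot: [3.142, 0.0, -2.787]
contact_force: [0.6, 0.2, -0.1]
opening: 0.038
grip_force: 35.0
```

step_arm(motion=[[[0,0,-0.5],0],[[0,0,-1.2],0],[[0,0,-2.0],0],[[0,0,-2.7],0],[[0,0,-2.7],0.15],[[0,0,-2.7],0.3],[[0,0,-2.7],0.45],[[0,0,-2.7],0.6],[[0,0,-2.7],0.72],[[0,0,-2.7],0.72]])

```text
time: 11.78
tool_pos: [0.4898, 0.3903, 0.2093]
tool_rot: [-3.141, -0.0, 2.777]
contact_force: [-0.7, -0.1, -1.7]
opening: 0.0383
grip_force: 35.0
```

```bash
python3 - <<'E'
from h import *
o=robot.observe();print(o["tool_pos"],o["tool_rot"])
im,K,p,Rc,c=cam("wrist"); cv2.imwrite("pics/w3.png",im)
t=o["tool_pos"]
print(proj(t+[0,0,.019],K,p,Rc),proj(t+[0,0,-.047],K,p,Rc))
xt=np.array([.934,-.358]); n=np.array([.534,.0944])
q=n+.04*xt; go(q[0],q[1],.21)
E
```

```text
[0.48980364 0.39029086 0.20932118] [-3.14110865e+00 -4.58756215e-04  2.77688580e+00]
[320.71616593 291.40697502] [321.12031934 231.44112829]
shift [-3.107 -4.351 -0.01 ] spin 0
```

View pics/w3.png

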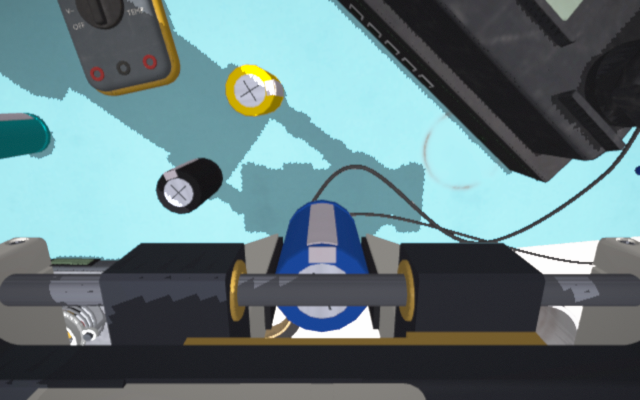

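The can is held upright, its stripe at about (323,225) facing the camera, which is the tester's front. Now I'll move beside the nest and look at it.

```bash
python3 -c "
from h import *
go(.5626,.1691,.22,2.776)"
```

```text
shift [-2.443 -3.016 -0.177] spin 0.002
```

step_arm(motion=[[[-0.4,-0.5,-0.17],0],[[-0.9,-1.1,-0.17],0],[[-1.4,-1.75,-0.17],0],[[-1.9,-2.4,-0.17],0],[[-2.3,-2.85,-0.17],0],[[-2.44,-3.0,-0.17],0],[[-2.44,-3.0,-0.17],0],[[-2.44,-3.0,-0.17],0],[[-2.44,-3.0,-0.17],0]])

```text
time: 12.95
tool_pos: [0.5619, 0.1712, 0.2198]
tool_rot: [3.141, -0.0, 2.778]
contact_force: [0.1, 0.3, -1.3]
opening: 0.0385
grip_force: 35.0
```

```bash
python3 - <<'E'
from h import *
o=robot.observe();print(o["tool_pos"],o["tool_rot"])
im,K,p,Rc,c=cam("wrist"); q=proj((.534,.0944,.0705),K,p,Rc); print(q)
x,y=map(int,q); x0,y0=x-80,y-75
cv2.imwrite("pics/w4.png",im);print(x0,y0)
cv2.imwrite("pics/c4.png",cv2.resize(im[y0:y0+150,x0:x0+200],None,fx=4,fy=4,interpolation=cv2.INTER_CUBIC))
E
```

```text
[0.56190214 0.17115407 0.21980243] [ 3.14135912e+00 -2.16798607e-04  2.77769231e+00]
[227.29804524 190.1453511 ]
147 115
```

View pics/c4.png

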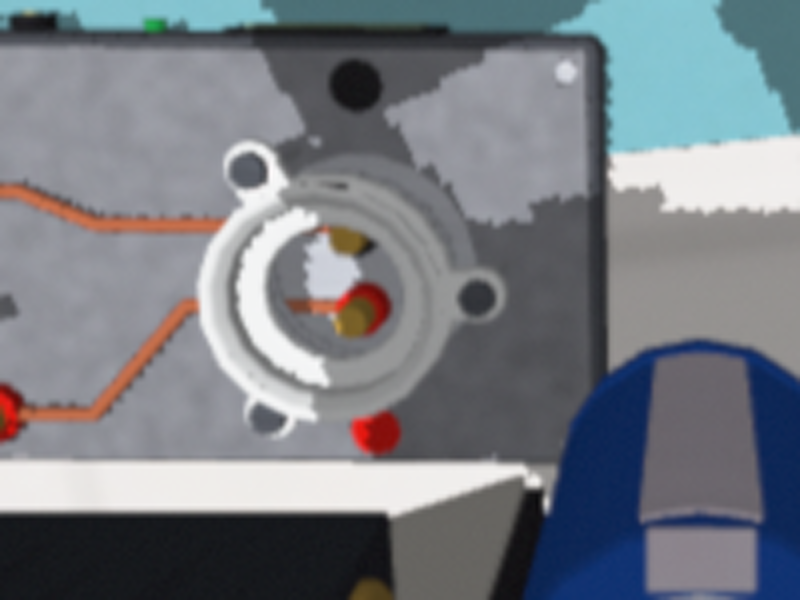

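The close view shows the ring's outer circle centred at crop (330,296) and bolt heads at (248,167), (479,297) and (267,413). The black disc is at (356,85) and the red one at (376,432).

```bash
python3 - <<'E'
from h import *
im,K,p,Rc,c=cam("wrist")
f=lambda u,v,z: ray((147+u/4-.4,115+v/4-.4),K,p,Rc,z)
B=[f(*q,.064) for q in [(248,167),(479,297),(267,413)]]
print("bolts",np.mean(B,0), [np.linalg.norm(b-np.mean(B,0)) for b in B])
print("outer",f(330,296,.0705),"hole",f(338,290,.058))
b,r=f(356,85,.0285),f(376,432,.0285); d=r-b
print("discs",(b+r)/2,np.linalg.norm(d),"yaw",np.degrees(np.arctan2(d[1],d[0])))
# held cap top/bottom check
o=robot.observe(); t=o["tool_pos"]
hs=cv2.cvtColor(im,cv2.COLOR_BGR2HSV)
m=((hs[...,1]>140)&(hs[...,0]>105)&(hs[...,0]<130)); m[:,:270]=0;m[:,380:]=0
rr=np.argwhere(m); print("blue min row",rr[:,0].min(),"cols at row 225",rr[rr[:,0]==225][:,1][[0,-1]])
xd=np.array([np.cos(o['tool_rot'][2]),np.sin(o['tool_rot'][2]),0])
print("pred bottom front",proj(t+[0,0,-.047]+.02*xd,K,p,Rc), "1mm:",proj(t+[0,0,-.047]+.021*xd,K,p,Rc))
E
```

```text
bolts [0.53401938 0.0945165  0.064     ] [np.float64(0.03255844467821809), np.float64(0.032679475882498865), np.float64(0.032385670736789)]
outer [0.53335663 0.09630207 0.0705    ] hole [0.53442103 0.09423904 0.058     ]
discs [0.53496863 0.09347376 0.0285    ] 0.08755314693495708 yaw -21.418351226820207
blue min row 200 cols at row 225 [289 354]
pred bottom front [320.7953633 198.5724036] 1mm: [320.79405234 196.8715274 ]
```

Nest axis is (0.534, 0.0945) and yaw -21.4°, so all the estimates agree.

```bash
python3 -c "
from h import *
go(.5337,.0946,.135,2.769)"
```

```text
shift [-0.012 -1.356  1.414] spin 0.008
```

step_arm(motion=[[[0,-0.5,0],0],[[-0.01,-1.0,0.2],0.008],[[-0.012,-1.356,0.7],0.008],[[-0.012,-1.356,1.2],0.008],[[-0.012,-1.356,1.4],0.008],[[-0.012,-1.356,1.4],0.008],[[-0.012,-1.356,1.4],0.008]])

```text
time: 13.92
tool_pos: [0.5347, 0.0941, 0.1369]
tool_rot: [3.141, 0.002, 2.769]
contact_force: [-0.4, -0.6, -1.2]
opening: 0.038
grip_force: 35.0
```

```bash
python3 -c "
from h import *
print(robot.observe()['tool_pos'],robot.observe()['contact_force'])
im,K,p,Rc,c=cam('wrist'); cv2.imwrite('pics/w5.png',im[100:400,160:480].repeat(2,0).repeat(2,1))
go(.5337,.0946,.107,2.769)"
```

```text
[0.53469674 0.09411213 0.13689048] [-0.36797779 -0.62686712 -1.20807215]
shift [0.02  0.002 0.5  ] spin -0.001
```

View pics/w5.png

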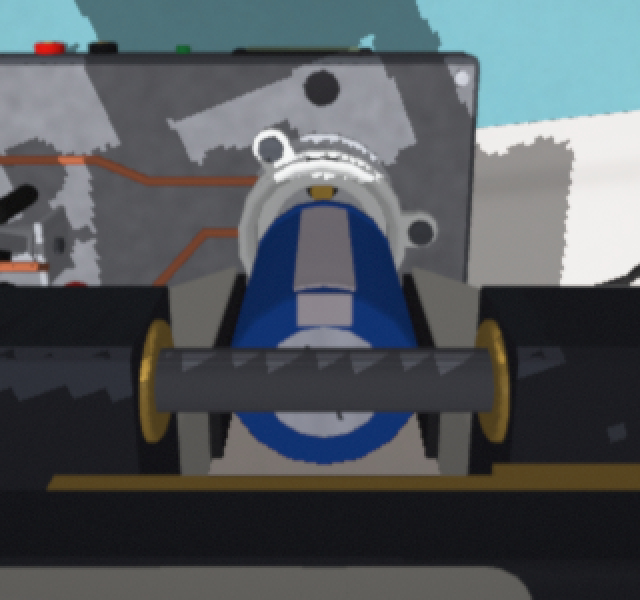

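The can hangs centred over the ring, its stripe in line with the black disc at (321,87). I'll lower it onto the seat.

step_arm(motion=[[[0.01,0,0.12],0],[[0.01,0,0.25],0],[[0.01,0,0.35],0],[[0.01,0,0.42],0],[[0.01,0,0.48],0],[[0.01,0,0.48],0],[[0.01,0,0.48],0]])

```text
time: 14.85
tool_pos: [0.5333, 0.0939, 0.1074]
tool_rot: [3.142, 0.0, 2.768]
contact_force: [-1.2, -1.2, 2.1]
opening: 0.0385
grip_force: 35.0
```

It's seated, with first contact at 2 N. Now I'll hold for 0.25 s, then press in.

step_arm(motion=[[[0,0,0.02],0],[[0,0,0.04],0],[[0,0,0.08],0],[[0,0,0.12],0],[[0,0,0.16],0],[[0,0,0.2],0],[[0,0,0.2],0],[[0,0,0.2],0]])

```text
time: 15.85
tool_pos: [0.5335, 0.0939, 0.0956]
tool_rot: [3.141, 0.001, 2.768]
contact_force: [-3.6, -1.2, 8.5]
opening: 0.0383
grip_force: 35.0
```

step_arm(motion=[[[0,0,0.02],0],[[0,0,0.04],0],[[0,0,0.04],0],[[0,0,0.04],0]], squeeze=45)

```text
time: 16.35
tool_pos: [0.5336, 0.0939, 0.0954]
tool_rot: [3.141, 0.002, 2.768]
contact_force: [-9.2, -1.9, 27.8]
opening: 0.0383
grip_force: 45.0
```

There's now 28 N at constant depth, so the ring is at its stop. I'll ease off slightly and take a last look.

step_arm(motion=[[[0,0,-0.01],0],[[0,0,-0.01],0],[[0,0,-0.01],0],[[0,0,-0.01],0]])

```text
time: 16.85
tool_pos: [0.5336, 0.0939, 0.0954]
tool_rot: [3.141, 0.002, 2.768]
contact_force: [-7.8, -1.2, 21.3]
opening: 0.0381
grip_force: 45.0
```

```bash
python3 -c "
from h import *
im,K,p,Rc,c=cam('wrist'); s,*_=cam('side')
a=im[100:400,160:480]; b=cv2.resize(s[195:285,290:410],(400,300),interpolation=cv2.INTER_CUBIC)
cv2.imwrite('pics/f.png',np.hstack([a,b]))
o=robot.observe();print(o['tool_pos'],o['contact_force'],o['grip_force'])"
```

```text
[0.53355849 0.09387896 0.09538827] [-7.60981635 -1.29499809 22.04283647] 45.014129877090454
```

View pics/f.png

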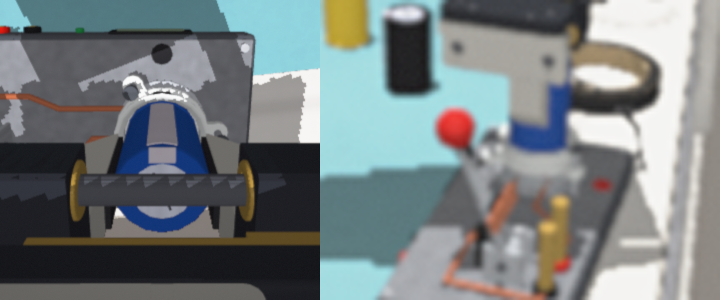

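The can stands upright in the ring, which is pressed down, with its stripe towards the black disc at (161,54). The lever is at rest with its knob at (455,128), and the fingers are clear of the ring. I'm handing it in.

```bash
python3 -c "
from cell import robot
print(robot.hand_in())"
```

```text
the job is handed in; nothing more can be done
None
```

I handed the job in at about 17 s on the robot's clock. The lever was thrown to its stop and sprang back, and the blue capacitor is held down at the ring's stop with its stripe to the black mark. I don't have the judge's result.

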